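Bring the blue shaker round to the arrow

TASK

Turn the seasoning carousel round, by gently pushing the pegs or rim of its tray with the fingertips, until the blue-lidded shaker stands in line with the yellow arrow at the front, then leave the tray at rest there. Only push: do not touch, lift or tip the shakers, and leave everything else on the bench where it is.

Things in the scene. Friction and masses are not known exactly. Their poses are not given: they have to be found in the camera images.
- stand: Fixed black foot under the tray (190 mm across, 18 mm tall) with a yellow arrow lying flat on the bench just outside the tray. Origin: on the bench, on the tray's axis. The arrow lies on the stand's own -x, 158 to 228 mm from the axis, 18 mm tall, up to 56 mm wide, pointing at the axis. It faces the robot within about 0.5 rad.
- turntable: Round aluminium tray, 300 mm across, turning both ways without stops about the stand's axis. It takes about 2 N at the rim and stops at once when no longer pushed. Origin: on the axis at its underside, z = 0.020; upper face z = 0.034. Its x, y axes turn with it; the blue shaker's pocket is on its own -x, 80 mm out, so tray yaw = stand yaw when the blue shaker is exactly at the arrow.
- peg0 (a point): Top centre (z = 0.074) of one of four identical black upright finger pegs fixed on the tray for pushing: 14 mm across, 40 mm tall, 136 mm from the axis, half-way between the pockets; this one on the tray's own 225 degree direction (from its x towards y).
- peg1 (a point): Top centre (z = 0.074) of one of four identical black upright finger pegs fixed on the tray for pushing: 14 mm across, 40 mm tall, 136 mm from the axis, half-way between the pockets; this one on the tray's own 315 degree direction (from its x towards y).
- peg2 (a point): Top centre (z = 0.074) of one of four identical black upright finger pegs fixed on the tray for pushing: 14 mm across, 40 mm tall, 136 mm from the axis, half-way between the pockets; this one on the tray's own 45 degree direction (from its x towards y).
- peg3 (a point): Top centre (z = 0.074) of one of four identical black upright finger pegs fixed on the tray for pushing: 14 mm across, 40 mm tall, 136 mm from the axis, half-way between the pockets; this one on the tray's own 135 degree direction (from its x towards y).
- blue_center (a point): Seasoning shaker: steel can with a blue domed lid, 67 mm across, 82 mm tall, loose in one of four black ring pockets (12 mm high, 80 mm from the axis) on the tray. The point is on its axis, half-way up (41 mm above its underside, so z = 0.075 while it stands in its pocket).
- white_center (a point): Seasoning shaker: steel can with a white domed lid, 67 mm across, 82 mm tall, loose in one of four black ring pockets (12 mm high, 80 mm from the axis) on the tray. The point is on its axis, half-way up (41 mm above its underside, so z = 0.075 while it stands in its pocket).
- red_center (a point): Seasoning shaker: steel can with a red domed lid, 67 mm across, 82 mm tall, loose in one of four black ring pockets (12 mm high, 80 mm from the axis) on the tray. The point is on its axis, half-way up (41 mm above its underside, so z = 0.075 while it stands in its pocket).
- green_center (a point): Seasoning shaker: steel can with a green domed lid, 67 mm across, 82 mm tall, loose in one of four black ring pockets (12 mm high, 80 mm from the axis) on the tray. The point is on its axis, half-way up (41 mm above its underside, so z = 0.075 while it stands in its pocket).
- detergent: Loose white bottle with a blue cap, 68 mm across, 190 mm tall, standing on the bench. Origin: centre of its underside.
- tumbler: Loose glass tumbler, 68 mm across, 100 mm tall, on the bench. Origin: centre of its underside.
- prep_bowl: Loose steel bowl, 130 mm across, 60 mm tall, on the bench. Origin: centre of its underside.
- brush: Loose blue hand brush lying on the bench along its own x axis.
There are look-alikes about, which are no part of the job. Leave any pink look-alike of the part that bears white_center alone.

How it is judged:
On the way:
1. the robot pushes the tray round (contact force between the fingers and turntable above 0.3 N and angular speed of turntable above 0.03 rad/s), for 0.05 s.
At the end, for the whole second after the job is handed in: The blue shaker's axis is within 12 mm sideways of the line from the arrow to the turning axis, on the arrow's side; the tray is at rest (under 0.05 rad/s); all four shakers stand upright (within 0.1 rad) down in their pockets; the other loose things are within 20 mm of where they began (y of blue_center in the frame of stand between -0.012 and 0.012 m and x of blue_center in the frame of stand below -0.06 m and angular speed of turntable below 0.05 rad/s and angle between each of blue_center, white_center, red_center, green_center's own z axis and vertical below 0.1 rad and height (world z) of blue_center between 0.068 and 0.082 m and horizontal distance between blue_center and stand between 0.07 and 0.09 m and height (world z) of white_center between 0.068 and 0.082 m and horizontal distance between white_center and stand between 0.07 and 0.09 m and height (world z) of red_center between 0.068 and 0.082 m and horizontal distance between red_center and stand between 0.07 and 0.09 m and height (world z) of green_center between 0.068 and 0.082 m and horizontal distance between green_center and stand between 0.07 and 0.09 m and distance of each of detergent, tumbler, prep_bowl, brush from where it was at the start of the episode below 0.02 m); the robot touches nothing.
It fails at once if a shaker is lifted out of its pocket, or tipped (height (world z) of any of blue_center, white_center, red_center, green_center above 0.085 m or angle between any of blue_center, white_center, red_center, green_center's own z axis and vertical above 0.3 rad).
It fails at once if the robot presses on a shaker (contact force between any of the fingers, the arm and blue above 2 N or contact force between any of the fingers, the arm and white above 2 N or contact force between any of the fingers, the arm and red above 2 N or contact force between any of the fingers, the arm and green above 2 N).
It fails at once if the tray is pushed harder than 25 N (contact force between any of the fingers, the arm and turntable above 25 N).
It fails at once if something else on the bench is moved more than 20 mm (distance of any of detergent, tumbler, prep_bowl, brush from where it was at the start of the episode above 0.02 m).
It also fails if it takes over 61 s, if anything falls off the work surface, if the arm or the gripper's body presses on something with over 40 N, if the wrist force passes 120 N, or if a joint passes its speed limit or range.

ROBOT

A 6-joint arm with a two-finger parallel gripper is mounted at the origin on the work surface. World frame = base frame: x ahead of the robot, y to its left, z up, the work surface at z = 0. Lengths are in m, angles in rad, forces in N, time in s.
With the tool pointing down it reaches from about 0.275 to 0.825 m from the base axis. Payload 5.2 kg.
Tool frame: the origin (TCP) lies midway between the tips of the shut fingers; the grasp point (between the pads) lies 19 mm behind it; z points along the fingers, y is the direction in which the jaws open and shut (so a half turn about z gives the same grasp; the last joint's range is limited). The gripper opens to 93 mm and grips with 3 to 60 N. Pads are 15 mm wide; open, the fingers measure 128 mm over their backs; the gripper's body (75 mm by 188 mm) begins 65 mm behind the grasp point.
Start: joints at [-1.509, 0.259, 1.535, -0, 1.348, -0.203], TCP at [0.144, -0.531, 0.219] pointing down, gripper open.
Joint ranges: [-3.14, 3.14], [-0.91, 2.08], [0.19, 2.58], [-1.22, 4.36], [0.22, 2.71], [-3.12, 3.12]. Speed limits (rad/s): [2.57, 2.57, 3.14, 3.14, 3.14, 3.14].

INTERFACE

Orientations are given as a rotation vector (axis times angle).
In Python, from cell import * gives the robot as it stands.
- The arm moves only by the tool jog_arm, never from a script. Its argument "increments" is a list of rows, each a list of 5 numbers: the shift along the tool's x, y, z in cm, then the turn about the tool's z in degrees, then the gripper command: -1 is shut, 1 is fully open, values between are in proportion. In form: [[x, y, z, twist, fingers], ...]. A call has 1 to 12 rows; each row is the pose to reach, as a shift and turn from the pose commanded when the call began, along the tool's axes at that moment; what a row does not reach only later rows make up. A row lasts 1/10 s, in which the tool goes at most 50 mm and 8.59 degrees, less where a joint would pass 70% of its speed; a pose out of reach is approached as far as the arm can. A call with a gripper value outside its range is refused whole. The fingers move at their own pace and stop on an object; the grip force is fixed at half the most. Time passes only in rows, so rows that repeat a pose let the fingers close. It gives the time, the measured TCP pose, the force and the opening at its end, in the units of the state.
- read_state(): the state, without advancing time (a new reading comes with each control period).
- get_image(name): name is "scene" or "top"; returns a dict with "frame" (400x640x3 uint8, red, green, blue), "intrinsics" (3x3 intrinsics, pixels), "position" and "orientation" of the camera in the world. Camera axes: x right, y down, z forward; pixel columns grow to the right and rows downward; lengths in m; the calibration is good to about 2 mm. A picture is of the moment at which its call begins. There is no depth.
- close_job(): hands the job in, once; it reports no verdict.
The state is a dict: "time_s": time; "qpos": joint angles; "joint_velocities": joint speeds; "tau": joint torques, N m; "ee_pos": TCP position; "orientation": TCP orientation; "wrist_force": force on the tool from outside, world axes, zero at the start; "wrist_torque": the same for the moment, N m; "gripper_width": opening from 0.0 (shut) to 1.0 (fully open).
Only numpy, scipy, OpenCV 4.12 (cv2) and the standard library are available. Lean on these libraries where they do the work, as an engineer would, in place of code of your own. Each camera call takes 0.05 s, during which the arm holds its last target.

## Working session

There is one attempt and no reset: what is moved stays moved. The work goes in short steps, Python scripts to look and compute and a tool call to move; the robot and the scene stay as the last step left them, time stands still between calls to the robot, and variables do not carry over. Pictures are saved under pics/ and viewed, and the job is handed in when it is done.

Besides the shell and the picture viewer there is one more tool, called after "Emit:" as a command line: name --pt "numbers of a row" for each row, then --argument value for the rest. jog_arm: Moves the arm, as the interface text tells. Its arguments: {"type":"object","properties":{"increments":{"type":"array","items":{"type":"array","items":{"type":"number"}}}},"required":["increments"]}

```bash
mkdir -p pics; ls
python3 - <<'E'
from cell import *
import cv2, pickle
d={}
for n in("scene","top"):
    g=get_image(n); d[n]=g
    cv2.imwrite(f"pics/{n}0.png",g["frame"][:,:,::-1])
    print(n,g["intrinsics"],g["position"],g["orientation"])
pickle.dump(d,open("img0.pkl","wb"))
print(read_state())
E
```

```text
pics
scene [[401.72272079   0.         321.69977487]
 [  0.         401.72272079 202.56038741]
 [  0.           0.           1.        ]] [0.96050837 0.62983955 0.76589036] [-0.78426192 -2.52797828  1.17706747]
top [[472.41377674   0.         313.56362183]
 [  0.         472.41377674 197.41437983]
 [  0.           0.           1.        ]] [ 0.4331086  -0.03090847  1.40301707] [-2.20494217  2.16005713 -0.06283906]
{'time_s': 0.1, 'qpos': array([-1.50884073e+00,  2.59244166e-01,  1.53592092e+00, -1.12996334e-05,
        1.34800716e+00, -2.02795466e-01]), 'joint_velocities': array([-0.00034528, -0.00065669, -0.00287435, -0.00096645, -0.00099565,
       -0.00153965]), 'tau': array([ 2.44059520e-03, -4.38205504e+01, -2.84644550e+01,  7.23492843e-02,
        3.61761893e-02, -4.98567510e-05]), 'ee_pos': array([ 0.14390932, -0.530352  ,  0.21793597]), 'orientation': array([-3.11254414e+00, -4.14452314e-01, -1.57238968e-04]), 'wrist_force': array([-0.34159638,  1.35002131, -0.06072572]), 'wrist_torque': array([ 0.01108902,  0.05781671, -0.06221992]), 'gripper_width': 0.9990899564767847}
```

View pics/top0.png

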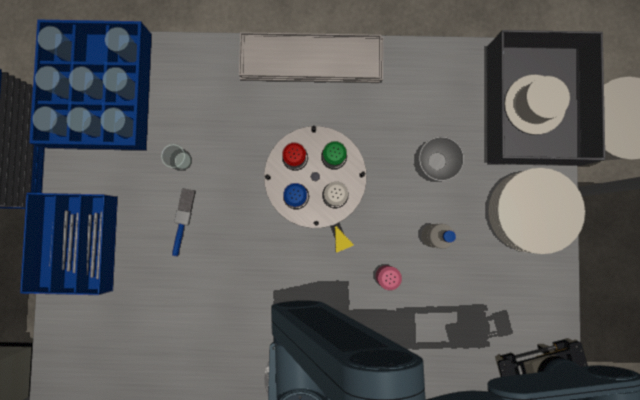

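View pics/scene0.png

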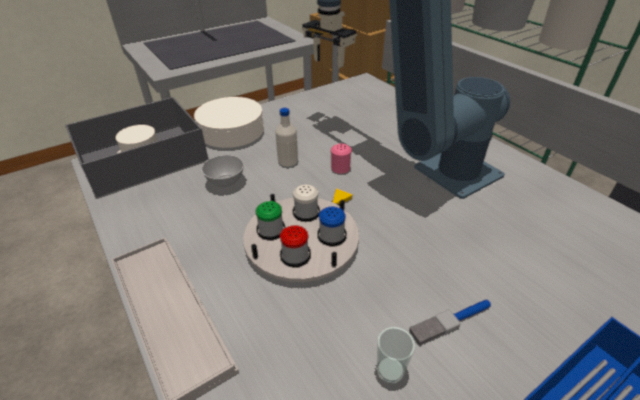

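The top view shows the tray axis at about (315,177). The blue lid is at (295,195), white at (335,195), red at (294,154) and green at (335,153). The pegs are at (313,128), (364,177), (316,223) and (267,177), and the arrow is at (342,238). The pink look-alike at (389,278) is off the tray and stays untouched. Next I'll measure these.

```bash
cat > h.py <<'E'
import numpy as np, cv2
from scipy.spatial.transform import Rotation as R
def ray(g,u,v,z):
    K=np.array(g["intrinsics"]);d=R.from_rotvec(g["orientation"]).apply(np.linalg.inv(K)@[u,v,1]);p=np.array(g["position"])
    return p+d*(z-p[2])/d[2]
def cents(m,minA=5):
    n,l,s,c=cv2.connectedComponentsWithStats(m.astype(np.uint8))
    return [(s[i,4],c[i].round(2),s[i,:4]) for i in range(1,n) if s[i,4]>=minA]
def hsv(g): return cv2.cvtColor(g["frame"],cv2.COLOR_RGB2HSV)
def measure(g,verbose=True):
    H=hsv(g); h,s,v=[H[:,:,i].astype(int) for i in range(3)]
    box=np.zeros(h.shape,bool); box[110:265,250:385]=1
    out={}
    for n,lo,hi in(("blue",100,125),("green",50,85),("yellow",22,34)):
        m=box&(h>=lo)&(h<=hi)&(s>120)&(v>60); out[n]=sorted(cents(m),key=lambda t:-t[0])[:1]
    m=box&((h<6)|(h>174))&(s>150)&(v>60); out["red"]=sorted(cents(m),key=lambda t:-t[0])[:1]
    m=box&(v<70); out["dark"]=cents(m)
    return out
E
python3 - <<'E'
from h import *; import pickle
d=pickle.load(open("img0.pkl","rb")); g=d["top"]
o=measure(g)
for k in o:
    for a,c,b in o[k]:
        z={"yellow":.018,"dark":.074}.get(k,.112)
        print(k,a,c,b,ray(g,*c,z).round(4))
H=hsv(g); m=(H[:,:,0]>=22)&(H[:,:,0]<=34)&(H[:,:,1]>120); 
cv2.imwrite("pics/crop0.png",cv2.resize(g["frame"][110:265,250:385,::-1],None,fx=3.8,fy=3.8,interpolation=cv2.INTER_CUBIC))
for n,(u,v,z) in dict(det_cap=(448,237,.19),bowl=(440,159,.06),pink=(389,278,.08),tumb=(175,155,.05)).items(): print(n,ray(g,u,v,z).round(3))
E
```

```text
blue 412 [294.68 194.68] [284 184  23  23] [0.5263 0.0343 0.112 ]
green 407 [334.25 152.99] [323 142  23  23] [ 0.6436 -0.072   0.112 ]
yellow 265 [341.17 240.11] [335 226  18  26] [ 0.4029 -0.0998  0.018 ]
red 418 [293.73 154.25] [283 143  23  23] [0.638  0.0396 0.112 ]
dark 22 [313.36 128.5 ] [312 126   4   6] [ 0.719  -0.0125  0.074 ]
dark 86 [328.53 163.07] [322 152  19  17] [ 0.6207 -0.0576  0.074 ]
dark 53 [292.06 165.55] [283 159  21  11] [0.6116 0.0456 0.074 ]
dark 17 [361.76 174.12] [360 172   5   5] [ 0.5911 -0.152   0.074 ]
dark 16 [267.06 176.69] [265 175   5   4] [0.5785 0.1156 0.074 ]
dark 17 [325.47 200.94] [323 195   8  11] [ 0.5131 -0.051   0.074 ]
dark 5 [295.2 207.8] [294 207   4   2] [0.492  0.0339 0.074 ]
dark 9 [315.67 222.78] [314 222   4   3] [ 0.4511 -0.0246  0.074 ]
dark 40 [335.25 227.65] [331 223  11  13] [ 0.4386 -0.0798  0.074 ]
det_cap [ 0.42  -0.364  0.19 ]
bowl [ 0.641 -0.376  0.06 ]
pink [ 0.302 -0.231  0.08 ]
tumb [0.639 0.387 0.05 ]
```

View pics/crop0.png

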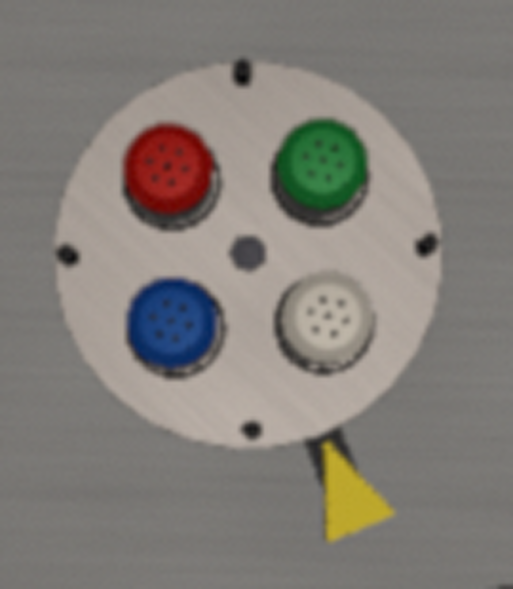

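The blue lid fits the target: it is on the tray, in the pocket at the front-left. Before moving I'll pin down the axis, the arrow direction and the turn needed.

```bash
cat >> h.py <<'E'
def stand(g):
    H=hsv(g); m=((H[:,:,0]>=22)&(H[:,:,0]<=34)&(H[:,:,1]>120)).astype(np.uint8); m[:200]=0;m[270:]=0
    c=max(cv2.findContours(m,0,cv2.CHAIN_APPROX_NONE)[0],key=cv2.contourArea)
    return cv2.minEnclosingTriangle(c)[1].reshape(3,2)
def trayfit(g):
    # tray upper rim: bright disc vs bench, low saturation warm
    H=g["frame"].astype(int); m=((H[:,:,0]-H[:,:,2])>8)&(H[:,:,0]>120)
    m=m.astype(np.uint8); b=np.zeros_like(m); b[110:245,250:385]=1
    c=max(cv2.findContours(m*b,0,cv2.CHAIN_APPROX_NONE)[0],key=cv2.contourArea)
    return cv2.fitEllipse(cv2.convexHull(c))
E
python3 - <<'E'
from h import *; import pickle
g=pickle.load(open("img0.pkl","rb"))["top"]
e=trayfit(g); print(e, ray(g,*e[0],.034).round(4))
A=np.array([.585,-.0187])
t=[ray(g,*p,.018)[:2] for p in stand(g)]
for p in t: r=p-A; print(p.round(4),np.hypot(*r).round(4),np.degrees(np.arctan2(r[1],r[0]))%360)
for n,p in dict(blue=(.5263,.0343),peg90=(.5785,.1156),peg180=(.4511,-.0246),peg0=(.719,-.0125),red=(.638,.0396),green=(.6436,-.072)).items():
    r=np.array(p)-A; print(n,np.hypot(*r).round(4),np.degrees(np.arctan2(r[1],r[0]))%360)
E
```

```text
((314.90911865234375, 176.55511474609375), (102.3949966430664, 103.09434509277344), 76.34027862548828) [ 0.586  -0.0195  0.034 ]
[ 0.3663 -0.0825] 0.2278 196.25525404190736
[ 0.3904 -0.1359] 0.2272 211.054073665741
[ 0.4502 -0.081 ] 0.1485 204.79692895830553
blue 0.0791 137.92124357346015
peg90 0.1345 92.77090229483991
peg180 0.134 182.52297669417467
peg0 0.1341 2.649109437141782
red 0.0788 47.726310993906246
green 0.0792 317.71171458300097
```

```bash
cat > plan.py <<'E'
from h import *
from cell import *
A=np.array([.585,-.019])
def tool(): 
    s=read_state(); return np.array(s["ee_pos"]),R.from_rotvec(s["orientation"]),s
def off(p,Rm,tgt,rad_deg):
    """tool-axis shift cm + twist deg so that tool y is along +-radial direction rad_deg"""
    d=Rm.inv().apply(np.array(tgt)-p)*100
    y=Rm.as_matrix()[:,1]; a=np.degrees(np.arctan2(y[1],y[0])); dw=(rad_deg-a+90)%180-90
    return d.round(2),round(-dw,1)
def pol(r,deg,z): t=np.radians(deg); return [A[0]+r*np.cos(t),A[1]+r*np.sin(t),z]
E
python3 - <<'E'
from plan import *
p,Rm,s=tool(); print(Rm.as_matrix().round(3))
print(off(p,Rm,[p[0],p[1],.28],82))
print(off(p,Rm,pol(.142,76,.28),82)); print(off(p,Rm,pol(.142,76,.05),82),pol(.142,76,.05))
E
```

```text
[[ 0.965  0.262 -0.   ]
 [ 0.262 -0.965  0.002]
 [ 0.    -0.002 -1.   ]]
(array([ 0.  , -0.01, -6.21]), np.float64(23.2))
(array([ 62.88, -50.22,  -6.11]), np.float64(23.2))
(array([ 62.87, -50.18,  16.89]), np.float64(23.2)) [np.float64(0.6193529091751527), np.float64(0.11878199313119149), 0.05]
```

Emit:
jog_arm --pt "0 0 -4 0 -1" --pt "0 0 -7 0 -1" --pt "4 -3 -7 2 -1" --pt "8 -6.4 -7 4 -1" --pt "12 -9.6 -7 6 -1" --pt "16 -12.8 -7 8 -1" --pt "20 -16 -7 10 -1" --pt "24 -19.2 -7 12 -1" --pt "28 -22.4 -7 14 -1" --pt "32 -25.6 -7 16 -1" --pt "36 -28.8 -7 18 -1" --pt "40 -32 -7 20 -1"

```text
time_s: 1.3
ee_pos: [0.4397, -0.1252, 0.2886]
orientation: [3.139, -0.135, -0.0]
wrist_force: [0.4, -1.5, -0.3]
gripper_width: 0.028
```

Run:
```python
from plan import *
p,Rm,s=tool(); print(s["time_s"],p,s["qpos"].round(3),s["gripper_width"])
print(off(p,Rm,pol(.142,76,.25),82))
```

```text
1.3 [ 0.43965485 -0.12519311  0.28856612] [-0.522  0.047  1.618 -0.     1.476  1.134] 0.027748373824933288
(array([ 15.81, -25.85,   3.85]), np.float64(3.1))
```

Emit:
jog_arm --pt "2.5 -4 0 1 -1" --pt "5 -8 0 1 -1" --pt "7.5 -12 0 2 -1" --pt "10 -16 0 3 -1" --pt "12.5 -20 0 3 -1" --pt "15 -24 0 3 -1" --pt "15.8 -25.8 2 3 -1" --pt "15.8 -25.8 4 3 -1" --pt "15.8 -25.8 4 3 -1" --pt "15.8 -25.8 4 3 -1"

```text
time_s: 2.3
ee_pos: [0.6178, 0.1164, 0.2483]
orientation: [3.134, -0.215, -0.003]
wrist_force: [0.3, -0.6, -1.1]
gripper_width: 0.005
```

Run:
```python
from plan import *
p,Rm,s=tool(); print(s["time_s"],p,s["qpos"].round(3),s["gripper_width"])
print(off(p,Rm,pol(.142,76,.05),82))
g=get_image("scene"); cv2.imwrite("pics/scene1.png",g["frame"][:,:,::-1])
```

```text
2.3 [0.61777437 0.11639167 0.24830541] [ 0.009  0.386  1.282 -0.     1.475  1.717] 0.004937076706189191
(array([ 0.16, -0.27, 19.83]), np.float64(0.2))
```

View pics/scene1.png

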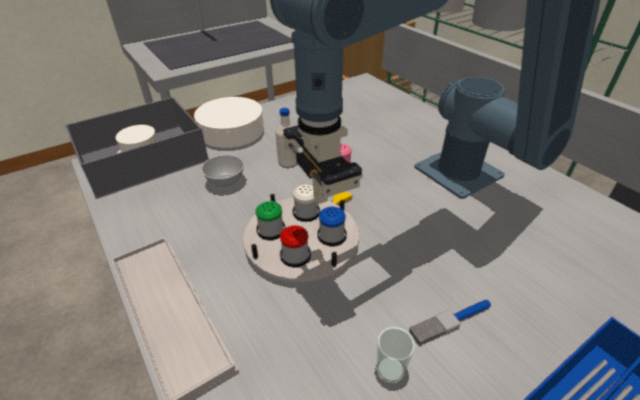

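The gripper hangs above the left of the tray and nothing has been disturbed. I'll lower it to about z 0.12, look, then go down.

Emit:
jog_arm --pt "0.2 -0.3 3 0 -1" --pt "0.2 -0.3 6 0 -1" --pt "0.2 -0.3 9 0 -1" --pt "0.2 -0.3 12 0 -1" --pt "0.2 -0.3 13 0 -1" --pt "0.2 -0.3 13 0 -1"

```text
time_s: 2.95
ee_pos: [0.6202, 0.1187, 0.1184]
orientation: [3.134, -0.216, -0.002]
wrist_force: [0.2, 0.3, 0.2]
gripper_width: 0.005
```

Run:
```python
from plan import *
p,Rm,s=tool(); print(s["time_s"],p)
print(off(p,Rm,pol(.142,76,.05),82))
a=get_image("scene")["frame"][130:330,200:460];b=get_image("top")["frame"][90:290,200:460]
cv2.imwrite("pics/c2.png",cv2.resize(np.vstack([a,b])[:,:,::-1],None,fx=1.5,fy=1.5,interpolation=cv2.INTER_CUBIC))
```

```text
2.95 [0.62016345 0.11867116 0.11840914]
(array([-0.07, -0.  ,  6.84]), np.float64(0.1))
```

View pics/c2.png

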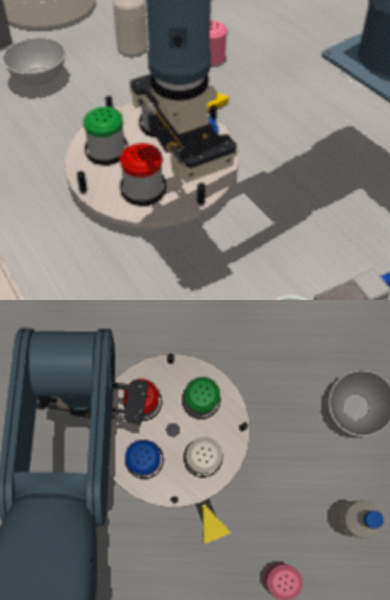

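Run:
```python
from plan import *
g=get_image("scene")
Rc=R.from_rotvec(g["orientation"]); K=np.array(g["intrinsics"])
def pr(P): q=K@Rc.inv().apply(np.array(P)-g["position"]); return (q[:2]/q[2]).round(0)
p,_,_=tool()
print("tcp",pr(p),"tcp low",pr([p[0],p[1],.05]),"peg",pr([.5785,.1156,.074]),pr([.5785,.1156,.034]),"red",pr([.638,.0396,.112]))
cv2.imwrite("pics/c3.png",cv2.resize(g["frame"][180:290,240:400,::-1],None,fx=5,fy=5,interpolation=cv2.INTER_CUBIC))
```

```text
tcp [319. 247.] tcp low [320. 268.] peg [334. 252.] [334. 264.] red [295. 232.]
```

View pics/c3.png

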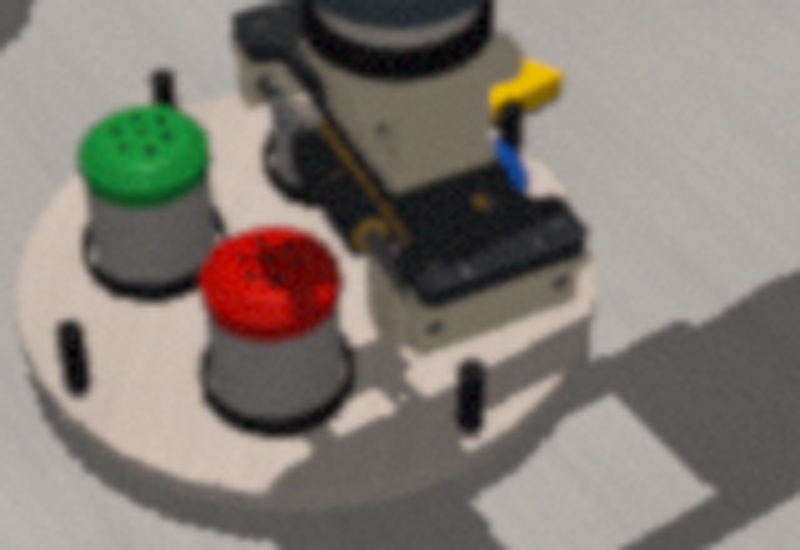

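Run:
```python
from plan import *
g=get_image("scene")
Rc=R.from_rotvec(g["orientation"]); K=np.array(g["intrinsics"])
p,Rm,_=tool()
for c in [(x,y,z) for z in(-.084,-.12) for y in(-.094,.094) for x in(-.0375,.0375)]+[(0,0,0),(0,0,-.05)]:
    P=p+Rm.apply(c); q=K@Rc.inv().apply(P-g["position"]); print(c,P.round(3),((q[:2]/q[2]-[240,180])*5).round(0))
```

```text
(-0.0375, -0.094, -0.084) [0.597 0.217 0.205] [589. 311.]
(0.0375, -0.094, -0.084) [0.672 0.207 0.205] [417. 375.]
(-0.0375, 0.094, -0.084) [0.572 0.031 0.205] [378.  43.]
(0.0375, 0.094, -0.084) [0.646 0.021 0.205] [224.  91.]
(-0.0375, -0.094, -0.12) [0.597 0.217 0.241] [595. 244.]
(0.0375, -0.094, -0.12) [0.672 0.207 0.241] [417. 308.]
(-0.0375, 0.094, -0.12) [0.572 0.031 0.241] [377. -21.]
(0.0375, 0.094, -0.12) [0.646 0.021 0.241] [219.  26.]
(0, 0, 0) [0.622 0.119 0.121] [397. 335.]
(0, 0, -0.05) [0.622 0.119 0.171] [396. 253.]
```

The beige block is the end of the gripper body. Its corners match the projected body box, and the fingers are hidden behind it. Descending.

Emit:
jog_arm --pt "0 0 2 0 -1" --pt "0 0 4 0 -1" --pt "0 0 5.5 0 -1" --pt "0 0 6.7 0 -1" --pt "0 0 6.7 0 -1" --pt "0 0 6.7 0 -1"

```text
time_s: 3.75
ee_pos: [0.6212, 0.1193, 0.0525]
orientation: [-3.134, 0.214, -0.002]
wrist_force: [0.0, 0.2, -0.0]
gripper_width: 0.007
```

Run:
```python
from plan import *
p,Rm,s=tool(); print(s["time_s"],p,s["wrist_force"])
for a in [78,80,82,84,86,90,94,98,102,106,110,114]: print(a,off(p,Rm,pol(.138,a,.052),a))
```

```text
3.75 [0.62119353 0.1192882  0.05251873] [ 0.00466804  0.18922683 -0.01911052]
78 (array([-0.7 ,  0.43,  0.05]), np.float64(4.2))
80 (array([-1.18,  0.4 ,  0.05]), np.float64(2.2))
82 (array([-1.66,  0.39,  0.05]), np.float64(0.2))
84 (array([-2.14,  0.4 ,  0.05]), np.float64(-1.8))
86 (array([-2.62,  0.42,  0.05]), np.float64(-3.8))
90 (array([-3.58,  0.52,  0.05]), np.float64(-7.8))
94 (array([-4.53,  0.69,  0.05]), np.float64(-11.8))
98 (array([-5.47,  0.92,  0.05]), np.float64(-15.8))
102 (array([-6.38,  1.21,  0.04]), np.float64(-19.8))
106 (array([-7.28,  1.57,  0.04]), np.float64(-23.8))
110 (array([-8.14,  1.99,  0.04]), np.float64(-27.8))
114 (array([-8.98,  2.47,  0.04]), np.float64(-31.8))
```

Emit:
jog_arm --pt "-0.7 0.3 0 0 -1" --pt "-1.2 0.4 0 0 -1" --pt "-1.7 0.4 0 0 -1" --pt "-2.1 0.4 0 -1.8 -1" --pt "-2.6 0.4 0 -3.8 -1" --pt "-3.1 0.5 0 -5.8 -1" --pt "-3.6 0.5 0 -7.8 -1" --pt "-4.1 0.6 0 -9.8 -1" --pt "-4.5 0.7 0 -11.8 -1" --pt "-5 0.8 0 -13.8 -1" --pt "-5.5 0.9 0 -15.8 -1"

```text
time_s: 4.85
ee_pos: [0.5655, 0.1176, 0.0524]
orientation: [3.133, 0.221, 0.004]
wrist_force: [2.3, -1.6, 0.2]
gripper_width: 0.005
```

```bash
cat > look.py <<'E'
from plan import *
import sys
p,Rm,s=tool(); r=p[:2]-A; print(s["time_s"],p.round(4),"finger ang",np.degrees(np.arctan2(r[1],r[0])).round(1),np.hypot(*r).round(4),"F",s["wrist_force"].round(2))
a=float(sys.argv[1]); 
for k in range(12): print(a+k*2,*off(p,Rm,pol(.138,a+k*2,.052),a+k*2))
g=get_image("top"); o=measure(g)
for n,z in(("blue",.112),("green",.112),("red",.112)):
    for ar,c,b in o[n]:
        q=ray(g,*c,z)[:2]-A; print(n,ar,c,np.hypot(*q).round(4),(np.degrees(np.arctan2(q[1],q[0]))%360).round(1))
cv2.imwrite(f"pics/{sys.argv[2]}.png",cv2.resize(g["frame"][90:290,200:460,::-1],None,fx=2.5,fy=2.5,interpolation=cv2.INTER_CUBIC))
E
python3 look.py 98 t4
```

```text
4.85 [0.5655 0.1176 0.0524] finger ang 98.1 0.138 F [ 2.25 -1.59  0.16]
98.0 [ 0.03 -0.    0.04] 0.1
100.0 [-0.45  0.01  0.04] -1.9
102.0 [-0.93  0.03  0.03] -3.9
104.0 [-1.41  0.07  0.03] -5.9
106.0 [-1.89  0.13  0.03] -7.9
108.0 [-2.37  0.21  0.03] -9.9
110.0 [-2.84  0.3   0.03] -11.9
112.0 [-3.31  0.41  0.03] -13.9
114.0 [-3.77  0.53  0.03] -15.9
116.0 [-4.24  0.67  0.03] -17.9
118.0 [-4.69  0.83  0.03] -19.9
120.0 [-5.14  1.    0.02] -21.9
blue 410 [300.17 198.43] 0.0785 151.0
green 403 [328.99 149.14] 0.079 331.0
red 288 [289.75 156.81] 0.083 56.7
```

View pics/t4.png

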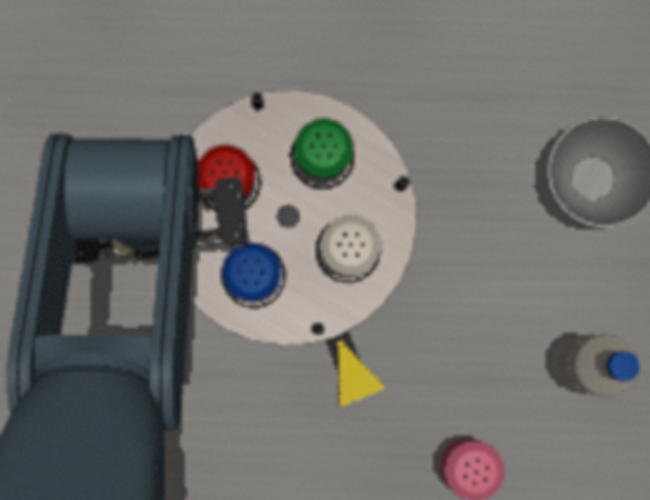

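The tray turned with the push: the blue lid went from 137.9° to 151.0° and its target is 203.8°. The force is about 2.8 N. Continuing along the arc.

Emit:
jog_arm --pt "-0.5 0 0 -2 -1" --pt "-0.9 0 0 -4 -1" --pt "-1.4 0.1 0 -6 -1" --pt "-1.9 0.1 0 -8 -1" --pt "-2.4 0.2 0 -10 -1" --pt "-2.8 0.3 0 -12 -1" --pt "-3.3 0.4 0 -14 -1" --pt "-3.8 0.5 0 -16 -1" --pt "-4.2 0.7 0 -18 -1" --pt "-4.7 0.8 0 -20 -1" --pt "-5.1 1.0 0 -22 -1"

```text
time_s: 6.0
ee_pos: [0.5162, 0.1011, 0.0523]
orientation: [3.034, 0.813, 0.003]
wrist_force: [1.5, 1.6, 0.6]
gripper_width: 0.009
```

```bash
python3 look.py 120 t5
```

```text
6.0 [0.5162 0.1011 0.0523] finger ang 119.8 0.1384 F [1.49 1.65 0.55]
120.0 [-0.05  0.04  0.03] 0.0
122.0 [-0.53  0.05  0.03] -2.0
124.0 [-1.01  0.08  0.03] -4.0
126.0 [-1.49  0.12  0.03] -6.0
128.0 [-1.97  0.18  0.03] -8.0
130.0 [-2.44  0.25  0.03] -10.0
132.0 [-2.92  0.34  0.03] -12.0
134.0 [-3.39  0.45  0.03] -14.0
136.0 [-3.85  0.58  0.02] -16.0
138.0 [-4.31  0.72  0.02] -18.0
140.0 [-4.77  0.87  0.02] -20.0
142.0 [-5.22  1.05  0.02] -22.0
blue 419 [310.26 202.07] 0.0788 172.6
green 399 [318.84 145.61] 0.079 352.6
red 199 [287.21 164.76] 0.0794 72.8
```

Emit:
jog_arm --pt "-0.5 0 0 -2 -1" --pt "-1 0.1 0 -4 -1" --pt "-1.5 0.1 0 -6 -1" --pt "-2 0.2 0 -8 -1" --pt "-2.4 0.3 0 -10 -1" --pt "-2.9 0.3 0 -12 -1" --pt "-3.4 0.4 0 -14 -1" --pt "-3.8 0.6 0 -16 -1" --pt "-4.3 0.7 0 -18 -1" --pt "-4.8 0.9 0 -20 -1" --pt "-5.2 1.1 0 -22 -1"

```text
time_s: 7.15
ee_pos: [0.4764, 0.0656, 0.0521]
orientation: [2.824, 1.376, 0.002]
wrist_force: [0.2, 1.2, 1.7]
gripper_width: 0.009
```

```bash
python3 look.py 142 t6
```

```text
7.15 [0.4764 0.0656 0.0521] finger ang 142.1 0.1377 F [0.15 1.21 1.74]
142.0 [ 0.02 -0.03  0.01] -0.0
144.0 [-0.46 -0.02  0.01] -2.0
146.0 [-0.94  0.    0.01] -4.0
148.0 [-1.42  0.05  0.01] -6.0
150.0 [-1.9   0.1   0.01] -8.0
152.0 [-2.37  0.18  0.01] -10.0
154.0 [-2.85  0.27  0.01] -12.0
156.0 [-3.31  0.38  0.01] -14.0
158.0 [-3.78  0.51  0.01] -16.0
160.0 [-4.24  0.65  0.01] -18.0
162.0 [-4.7   0.8   0.01] -20.0
164.0 [-5.15  0.98  0.01] -22.0
blue 412 [321.37 201.66] 0.079 194.8
green 407 [308.02 146.15] 0.0787 14.4
red 282 [284.68 178.29] 0.0831 99.8
```

View pics/t6.png

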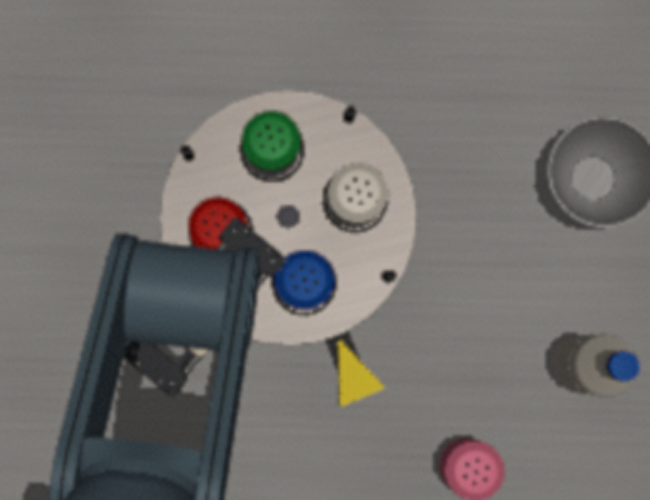

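Everything is steady, with blue at 194.6°. About 9° more is needed.

Emit:
jog_arm --pt "-0.5 0 0 -2 -1" --pt "-0.9 0 0 -4 -1" --pt "-1.4 0.1 0 -6 -1" --pt "-1.8 0.1 0 -8 -1" --pt "-2.1 0.1 0 -9 -1" --pt "-2.1 0.1 0 -9 -1"

```text
time_s: 7.8
ee_pos: [0.4638, 0.0481, 0.0518]
orientation: [-2.708, -1.592, 0.0]
wrist_force: [-0.3, -0.4, 0.1]
gripper_width: 0.007
```

```bash
python3 look.py 151 t7
```

```text
7.8 [0.4638 0.0481 0.0518] finger ang 151.0 0.1385 F [-0.27 -0.41  0.08]
151.0 [ 0.01  0.05 -0.02] -0.1
153.0 [-0.47  0.06 -0.02] -2.1
155.0 [-0.95  0.09 -0.02] -4.1
157.0 [-1.43  0.13 -0.02] -6.1
159.0 [-1.91  0.19 -0.02] -8.1
161.0 [-2.38  0.27 -0.02] -10.1
163.0 [-2.86  0.36 -0.02] -12.1
165.0 [-3.33  0.47 -0.02] -14.1
167.0 [-3.79  0.6  -0.02] -16.1
169.0 [-4.25  0.74 -0.02] -18.1
171.0 [-4.71  0.89 -0.02] -20.1
173.0 [-5.16  1.07 -0.02] -22.1
blue 414 [325.57 200.45] 0.0794 203.5
green 405 [303.81 147.48] 0.0788 23.3
red 295 [285.82 183.06] 0.083 109.2
```

Blue is at 203.5° against the arrow at 203.7–204°. Backing off the peg, then straight up.

Emit:
jog_arm --pt "0.4 0 0 0 -1" --pt "1.0 -0.3 0 0 -1" --pt "1.3 -0.5 0 0 -1" --pt "1.3 -0.5 0 0 -1" --pt "1.3 -0.5 -2 0 -1" --pt "1.3 -0.5 -5 0 -1" --pt "1.3 -0.5 -9 0 -1" --pt "1.3 -0.5 -13 0 -1" --pt "1.3 -0.5 -17 0 -1" --pt "1.3 -0.5 -20 0 -1" --pt "1.3 -0.5 -20 0 -1"

```text
time_s: 8.95
ee_pos: [0.4684, 0.0619, 0.2562]
orientation: [2.702, 1.591, 0.011]
wrist_force: [0.9, 0.2, -1.3]
gripper_width: 0.007
```

```bash
python3 look.py 151 t8 | grep -v '^1[567]'
python3 - <<'E'
from h import *; from cell import *
g=get_image("scene"); cv2.imwrite("pics/s8.png",g["frame"][:,:,::-1])
E
```

```text
8.95 [0.4684 0.0619 0.2562] finger ang 145.3 0.1419 F [ 0.87  0.17 -1.31]
blue 420 [325.43 200.38] 0.0791 203.3
green 404 [303.81 147.51] 0.0787 23.3
red 7 [278.   181.29] 0.1026 102.8
```

View pics/t8.png

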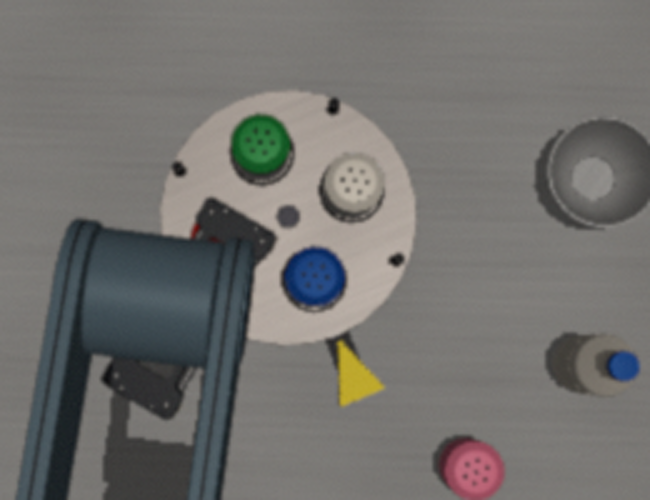

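View pics/s8.png

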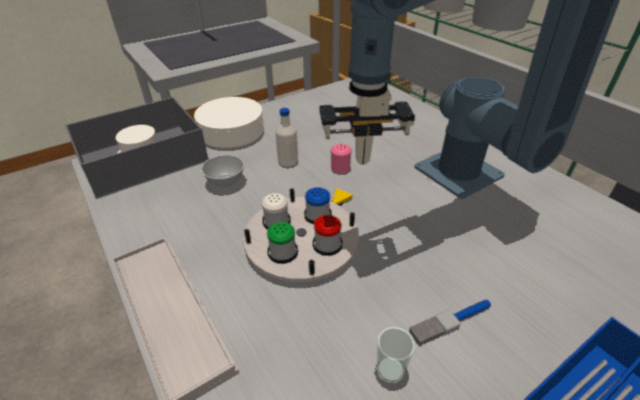

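Blue (scene 317,197) stands in line with the arrow (343,197). All four shakers are upright in their pockets, the bottle, tumbler, bowl and brush haven't moved, and the gripper is clear of everything. Handing in.

```bash
python3 -c "
from cell import *
s=read_state(); print(s['joint_velocities'].round(3)); print(close_job())"
```

```text
[-0.002  0.027  0.042  0.001 -0.004 -0.002]
the job is handed in; nothing more can be done
None
```

The blue-lidded shaker now stands in line with the yellow arrow, and I handed the job in at about 9 s of the 61 s allowed; no verdict was reported. With the fingers shut, I pushed the left-hand peg about 66° counter-clockwise along its arc, then backed off and raised the tool about 0.2 m clear.

**Alignment:** after the fingers withdrew, the blue lid measured 203.3°. The opposite green lid (23.3°) agreed. The arrow is at about 203.7–204°, so blue is about 1 mm sideways off the line, against the 12 mm allowed.

**Forces:** the highest wrist reading between pushes was about 2.8 N. Forces were only read at the end of each move.

**Scene:**
- All four shakers look upright in their pockets in the last scene picture, and the other loose things look unmoved. I checked these by eye, not by measuring.
- The red lid's last angle reading was no use because the arm hid it from the top camera, but the scene camera shows it standing normally.
- I never touched the pink look-alike.

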